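Shut down the sanding box and draw out the emery stick

TASK

Shut down the sanding station: first turn the red rotary switch on the fan housing fully back to its off position, then take the emery stick out of the sanding box. The stick is longer than the hand opening, so tilt it handle end up and draw it out at a slant without forcing it against the box. Finish while holding it still in the gripper, the whole stick well clear above the box (at least 5 cm above the clear shield), and leave the things around the box where they are.

Things in the scene. Friction and masses are not known exactly. Their poses are not given: they have to be found in the camera images.
- dustbox: Grey downdraft sanding box, screwed down. Origin on the table under the centre of its chamber; z up, long axis y. Chamber outside 180 (x) by 310 (y) mm, walls 5 mm, inside 170 by 300; metal grate floor at z = 60 mm; wall tops at z = 120 mm all round. Hand opening: y = -150 to 0. Clear shield: y = 0 to 150. Fan housing: y = 155 to 265, 180 mm wide, top at z = 160 mm, carries the switch.
- opening (a point): Centre of the hand opening at the height of the wall tops, 120 mm above the table; axes as the box's. The opening is 170 mm along x and 150 mm along y; the shield is on its +y side.
- shield_edge (a point): Middle of the shield's free edge (box y = 0), on its top, 120 mm above the table. The shield is fixed clear plastic, 4 mm thick (underside at 116 mm, 56 mm above the grate), with a black trim of the same thickness along this edge, which runs along the box's x axis.
- isolator (a joint): Angle of the red rotary switch, rad, growing anticlockwise seen from above: 0 = on (white pointer at the green mark), 1.047 (60 degrees) = off (bar along the box's x axis, white pointer at the white mark on the box's -x side). Hard stops at both ends; an over-centre detent, about 0.1 N m, snaps it to the nearer stop. Starts on.
- isolator_grip (a point): Point on the switch's axis inside the handle bar, 4 mm below its top, 194 mm above the table. It turns with the handle; its x runs along the bar. Bar 46 mm long, 13 wide, 26 high, top 34 mm above the yellow plate; under it a round red skirt 42 mm across, 8 mm high.
- stick: Flat emery stick: wooden bar 250 mm long (y), 24 wide (x), 14 thick (z), about 60 g; bare wood handle for 92 mm at the -y end, dark red abrasive on the rest. Origin at the centre of its underside. Starts flat on the grate, roughly along the box's y, handle end in the opening 10 to 30 mm short of the end wall, the other end 110 to 130 mm under the shield.
- stick_handle (a point): Middle of the end face of the stick's handle end (mid-thickness).
- stick_tip (a point): Middle of the end face of the stick's abrasive end (mid-thickness), at the start under the shield.
- tray: Black display tray with pendants, 150 by 120 mm, 26 mm high, loose on the table beside the box. Bystander.
- beadbox: Clear compartment box with beads, 85 by 115 mm, 24 mm high, loose on the table. Bystander.
- pliers: Small pliers with dark grips, 160 mm long, 12 mm high, loose on the table. Bystander.
- waxbar: Red-brown bar of polishing wax, 36 by 80 mm, 30 mm high, loose on the table off the opening end of the box. Bystander.

How it is judged:
By the outcome, as a careful person would: the job done as asked, in the order asked, and still so for the second after the job is handed in, while the arm keeps its last pose, push and grip.
It also fails if it takes over 58 s, if anything falls off the work surface, if the arm or the gripper's body presses on something with over 40 N, if the wrist force passes 120 N, or if a joint passes its speed limit or range.

ROBOT

A 6-joint arm with a two-finger parallel gripper is mounted at the origin on the work surface. World frame = base frame: x ahead of the robot, y to its left, z up, the work surface at z = 0. Lengths are in mm, angles in rad, forces in N, time in s.
With the tool pointing down it reaches from about 375 to 925 mm from the base axis. Payload 5.7 kg.
Tool frame: the origin (TCP) lies midway between the tips of the shut fingers; the grasp point (between the pads) lies 19 mm behind it; z points along the fingers, y is the line along which they close (so a half turn about z gives the same grasp; the last joint's range is limited). The gripper opens to 88 mm and grips with 3 to 60 N. Pads are 20 mm wide; open, the fingers measure 115 mm over their backs; the gripper's body (75 mm by 178 mm) begins 61 mm behind the grasp point.
Start: joints at [-1.38, 0.359, 1.51, -0, 1.272, -0.115], TCP at [180.618, -572.136, 222.623] pointing down, gripper open.
Joint ranges: [-2.97, 2.97], [-1.01, 2.36], [0.21, 2.38], [-0.96, 4.11], [0.2, 2.71], [-2.98, 2.98]. Speed limits (rad/s): [2.39, 2.39, 3.14, 3.14, 3.14, 3.14].

INTERFACE

Orientations are given as [roll, pitch, yaw] about the fixed x, y, z axes, in that order (R = Rz(yaw) Ry(pitch) Rx(roll)).
In Python, from station import ctrl gives the robot as it stands. Calls block until the motion is done:
- ctrl.goto(position, orientation): joint-space move of the TCP to a pose.
- ctrl.move_straight(position, ori=None, feed=150): straight line of the TCP; ori=None keeps the orientation; feed is the mean speed in mm/s.
- ctrl.move_j(angles): joint-space move.
- ctrl.gripper_to(opening, newtons=None): finger opening in mm; newtons is the grip in N (None keeps the last); returns when the fingers have stopped.
- ctrl.dwell(seconds).
- ctrl.inverse_kinematics(position, orientation): joint angles nearest the present ones, or None.
- ctrl.capture(name): name is "side" or "top"; returns a dict with "frame" (480x640x3 uint8, red, green, blue), "mtx" (3x3 intrinsics, pixels), "R" (3x3) and "t" (3): a world point X has camera coordinates R X + t. Camera axes: x right, y down, z forward; pixel columns grow to the right and rows downward; lengths in mm; the calibration is good to about 2 mm. A picture is of the moment at which its call begins. There is no depth.
A pose or a line that the arm cannot do raises ctrl.MotionError and nothing moves.
- ctrl.finish_job(): hands the job in; it is judged then, once.
Readings, each from a call of its own:
- ctrl.current_clock(): time.
- ctrl.current_q(): joint angles.
- ctrl.current_qd(): joint speeds.
- ctrl.current_joint_torque(): joint torques, N m.
- ctrl.current_eef_pos(): TCP position.
- ctrl.current_ee_rot(): TCP orientation.
- ctrl.current_force(): force on the tool from outside, world axes, zero at the start.
- ctrl.current_ft_torque(): the same for the moment, N m.
- ctrl.current_grip_width(): finger opening in mm.
- ctrl.current_gripper_force(): force on a finger pad.
Only numpy, scipy, OpenCV 4.12 (cv2) and the standard library are available. Lean on these libraries where they do the work, as an engineer would, in place of code of your own. Each camera call takes 0.05 s, during which the arm holds its last target. There are 200 camera calls.

## Working session

There is one attempt and no reset: what is moved stays moved. The work goes in short steps, each a Python script; the robot and the scene stay as the last script left them, time stands still between calls to the robot, and variables do not carry over. Pictures are saved under pics/ and viewed, at most 10 in all, crops included, and the job is handed in when it is done.

```bash
ls; mkdir -p pics; python3 - <<'E'
from station import ctrl
import cv2
for n in("top","side"):
    c=ctrl.capture(n); cv2.imwrite(f"pics/{n}0.png",c["frame"][:,:,::-1]); print(n,c["mtx"].tolist(),c["R"].round(4).tolist(),c["t"].round(1).tolist())
print(ctrl.current_clock(),ctrl.current_ee_rot())
E
```

```text
pics
top [[573.7447809510526, 0.0, 315.3670261078619], [0.0, 573.7447809510526, 247.85659932232676], [0.0, 0.0, 1.0]] [[-0.0014, -0.9996, -0.0272], [-0.9966, 0.0036, -0.0818], [0.0819, 0.027, -0.9963]] [-4.9, 582.8, 1147.7]
side [[448.5513984489863, 0.0, 314.7949031600687], [0.0, 448.5513984489863, 235.98030408482623], [0.0, 0.0, 1.0]] [[0.9791, -0.2034, 0.0064], [-0.132, -0.6589, -0.7406], [0.1549, 0.7242, -0.6719]] [-581.8, 145.8, 793.2]
0.1 [-3.13995986e+00 -1.82851458e-04  3.05822408e-01]
```

View pics/top0.png

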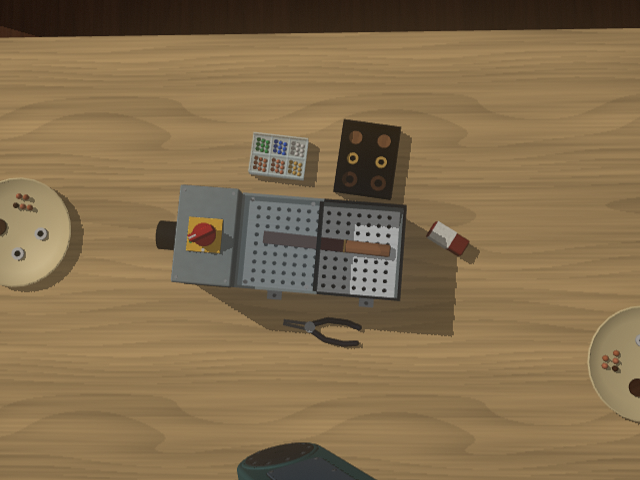

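View pics/side0.png

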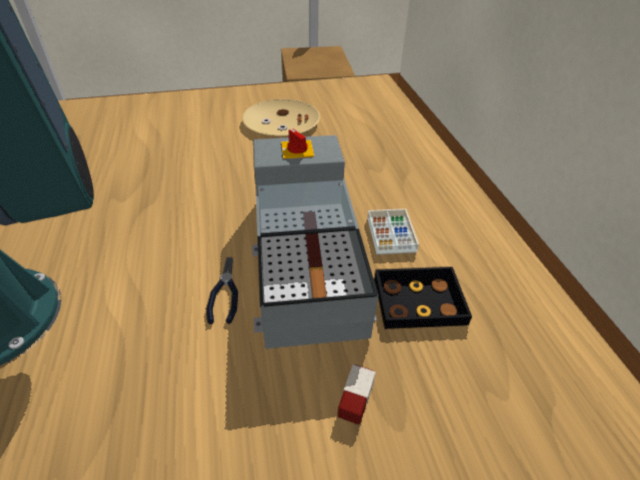

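The top view shows the fan housing and switch at about (204,235), the shield's trim near column 318, and the stick from (264,238) to (390,250). The box's y axis points left, which is world +y. I'll enlarge this area to pick pixels.

```bash
python3 - <<'E'
import cv2
a=cv2.imread("pics/top0.png")[175:310,165:415]
cv2.imwrite("pics/topc.png",cv2.resize(a,None,fx=3.2,fy=3.2,interpolation=cv2.INTER_CUBIC))
E
```

```text
(no output)
```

View pics/topc.png

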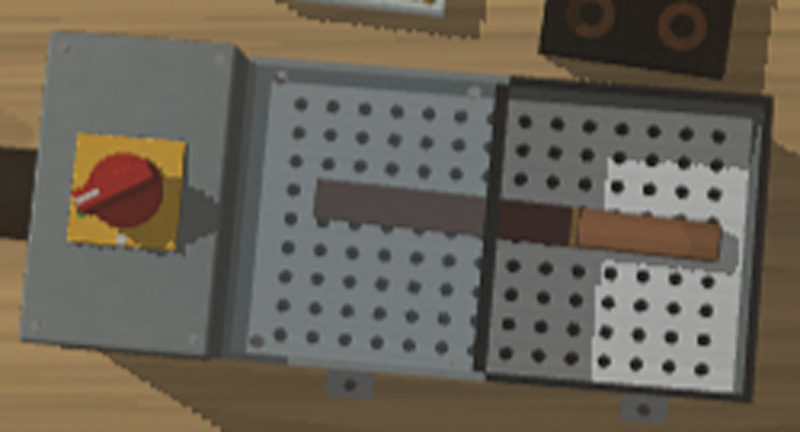

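The crop gives box, housing, switch and stick corners. I'll fit the poses from them.

```bash
cat > h.py <<'E'
import numpy as np, cv2
from scipy.optimize import least_squares
from scipy.spatial.transform import Rotation as Ro
K=np.array([[573.745,0,315.367],[0,573.745,247.857],[0,0,1]])
R=np.array([[-0.0014,-0.9996,-0.0272],[-0.9966,0.0036,-0.0818],[0.0819,0.027,-0.9963]]);t=np.array([-4.9,582.8,1147.7])
pj=lambda X:(lambda c:(c[:,:2]/c[:,2:])@K[:2,:2].T+K[:2,2])(np.asarray(X,float)@R.T+t)
def place(p,L):
    L=np.asarray(L,float); c,s=np.cos(p[2]),np.sin(p[2])
    return np.c_[p[0]+c*L[:,0]-s*L[:,1],p[1]+s*L[:,0]+c*L[:,1],L[:,2]]
def fit(L,px):
    px=np.array(px)/3.2+[165,175]-.35
    r=least_squares(lambda p:(pj(place(p,L))-px).ravel(),[600,0,0],x_scale=[100,100,1])
    return r.x,r.fun.reshape(-1,2)
E
python3 - <<'E'
from h import *
b,e=fit([[90,265,160],[90,155,160],[-90,265,160],[-90,155,160],[90,-155,120],[-90,-155,120]],[(53,33),(235,45),(22,340),(208,355),(773,97),(751,401)])
print("box",b,e.round(1).tolist())
s,e=fit([[12,125,74],[-12,125,74],[12,-125,74],[-12,-125,74]],[(317,179),(314,216),(721,223),(717,260)])
print("stick",s,e.round(1).tolist())
c,sn=np.cos(b[2]),np.sin(b[2]);print("stick in box",np.array([[c,sn],[-sn,c]])@(s[:2]-b[:2]))
# switch: yellow plate corners z=164, bar ends top z=198
def ray(p,z):
    p=np.array(p)/3.2+[165,175]-.35;C=-R.T@t;d=R.T@np.linalg.inv(K)@[*p,1];return (C+d*(z-C[2])/d[2])[:2]
pl=np.mean([ray(p,164) for p in[(79,134),(187,142),(67,243),(177,250)]],0)
print("plate",pl,"in box",np.array([[c,sn],[-sn,c]])@(pl-b[:2]))
print("bar ends", ray((77,203),198),ray((158,174),198))
from station import ctrl
for yaw in(-1.57,1.57):
  for y0 in(-200,-100,0,100,200):print(yaw,y0,ctrl.inverse_kinematics([b[0],b[1]+y0,177],[np.pi,0,b[2]+yaw]))
E
```

```text
box [ 5.79101452e+02 -1.85220699e+01 -8.22020849e-02] [[-1.4, -1.3], [1.3, -0.6], [-1.6, 0.8], [0.6, 1.0], [0.4, -0.5], [0.6, 0.4]]
stick [ 5.87733726e+02 -2.85908568e+01 -1.12765077e-01] [[-0.3, -0.3], [-0.8, 0.2], [0.5, -0.3], [0.5, 0.4]]
stick in box [ 9.42986863 -9.32599571]
plate [595.87929551 190.54039416] in box [ -0.44483318 209.73414605]
bar ends [586.40399368 210.64107553] [602.15946428 166.32019094]
-1.57 -200 [-4.72373631e-01  4.27686779e-01  1.52085547e+00 -4.44089210e-16
  1.19305041e+00  2.75062478e+00]
-1.57 -100 [-3.18704319e-01  3.89952735e-01  1.58417689e+00 -4.44089210e-16
  1.16746303e+00  2.90429409e+00]
-1.57 0 None
-1.57 100 None
-1.57 200 [ 0.18990652  0.41129456  1.54857634  0.          1.18172175 -2.87028038]
1.57 -200 [-0.47237363  0.42768678  1.52085547  0.          1.19305041 -0.38937522]
1.57 -100 [-0.31870432  0.38995274  1.58417689  0.          1.16746303 -0.23570591]
1.57 0 [-1.51171939e-01  3.74115450e-01  1.61022467e+00 -4.44089210e-16
  1.15725253e+00 -6.81735271e-02]
1.57 100 [ 2.16883458e-02  3.81429859e-01  1.59823451e+00 -4.44089210e-16
  1.16192828e+00  1.04686757e-01]
1.57 200 [ 1.89906519e-01  4.11294562e-01  1.54857634e+00 -4.44089210e-16
  1.18172175e+00  2.72904931e-01]
```

```bash
python3 - <<'E'
from h import *
from station import ctrl
pi=np.pi; yb=-.082; c=np.array([595.7,190.0]); y0=yb+2*pi/3
ctrl.gripper_to(45)
ctrl.goto([*c,260],[pi,0,y0]); ctrl.move_straight([*c,178],feed=80)
print(ctrl.current_clock(),ctrl.current_force().round(1))
ctrl.gripper_to(5,20); print(ctrl.current_grip_width(),ctrl.current_gripper_force(),ctrl.current_force().round(1))
for a in np.arange(10,64,10):
    ctrl.move_straight([*c,178],[pi,0,y0+np.radians(a)],feed=40)
    print(a,ctrl.current_force().round(1),ctrl.current_ft_torque().round(2))
ctrl.gripper_to(45); ctrl.move_straight([*c,270],feed=150)
print(ctrl.current_clock(),ctrl.current_force().round(1))
ctrl.goto([590,-60,300],[pi,0,1.46])
ims=[ctrl.capture(n)["frame"][:,:,::-1] for n in("top","side")]
a=cv2.resize(ims[0][175:310,165:415],None,fx=2.2,fy=2.2,interpolation=2);b=cv2.resize(ims[1][110:300,230:480],None,fx=2.2,fy=2.2,interpolation=2)
cv2.imwrite("pics/sw.png",np.vstack([a,b])[:600])
E
```

```text
5.1333 [-0.1  0.1  1. ]
12.822084234037073 19.997422993183136 [ 5.   3.2 -2. ]
10 [ 5.2  3.8 -3.8] [ 0.53 -1.01 -0.1 ]
20 [ 6.3  3.8 -4.3] [ 0.62 -1.17 -0.05]
30 [ 7.2  4.7 -5.2] [ 0.83 -1.25  0.02]
40 [ 8.3  7.2 -5.7] [ 1.05 -1.36  0.  ]
50 [ 7.3  7.9 -6.6] [ 1.24 -1.47  0.02]
60 [ 7.1  9.2 -6.4] [ 1.46 -1.43 -0.07]
9.1333 [-0.7 -0.4 -0.5]
```

View pics/sw.png

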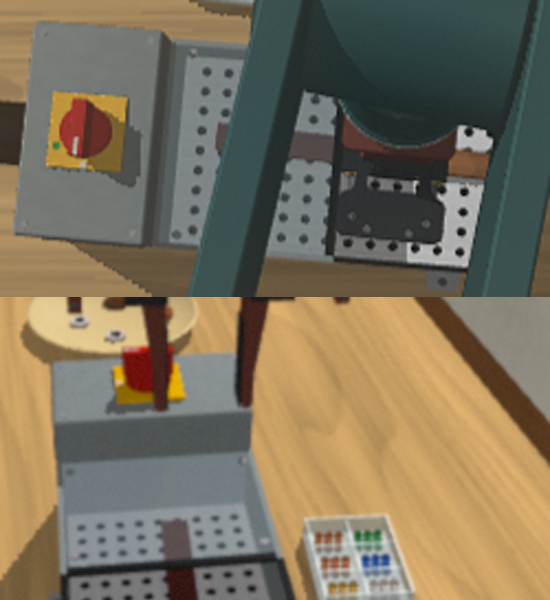

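The switch is off: the pointer is at the white mark on the -x side. Next I'll grasp the stick and tilt it.

```bash
cat >> h.py <<'E'
pi=np.pi; S=np.array([587.7,-28.6]); ys=-.1128; u=np.array([-np.sin(ys),np.cos(ys)])
ax=np.array([np.cos(ys),np.sin(ys),0]); P=np.array([*(S+125*u),60.]); T0=np.array([*(S-56*u),63.])
R0=Ro.from_euler('xyz',[pi,0,ys+pi/2]); d=lambda f:np.array([*(-u*np.cos(f)),np.sin(f)])
def pose(deg,lift,draw=0,up=0):
    f=np.radians(deg); q=Ro.from_rotvec(-f*ax)
    return P+[0,0,lift+up]+q.apply(T0-P)+draw*d(f),(q*R0).as_euler('xyz')
E
python3 - <<'E'
from h import *
from station import ctrl
for a in[(0,0),(8,3),(15,3),(15,3,90),(15,3,170),(15,3,170,110)]:
    p=pose(*a);q=ctrl.inverse_kinematics(*p);print(a,p[0].round(0),None if q is None else q.round(2))
ctrl.gripper_to(60)
p,o=pose(0,0); ctrl.goto([p[0],p[1],200],o); ctrl.move_straight(p,feed=90)
print(ctrl.current_force().round(1)); ctrl.gripper_to(10,40)
print(ctrl.current_grip_width(),ctrl.current_gripper_force(),ctrl.current_force().round(1))
for a in[(0,3),(3,3),(6,3),(9,3),(12,3),(15,3)]:
    ctrl.move_straight(*pose(*a),feed=40); print(a,ctrl.current_force().round(1),ctrl.current_grip_width())
print(ctrl.current_clock())
ims=[ctrl.capture(n)["frame"][:,:,::-1] for n in("top","side")]
a=cv2.resize(ims[0][175:310,165:415],None,fx=2.2,fy=2.2,interpolation=2);b=cv2.resize(ims[1][200:340,230:480],None,fx=2.2,fy=2.2,interpolation=2)
cv2.imwrite("pics/tilt.png",np.vstack([a,b])[:600])
E
```

```text
(0, 0) [581. -84.  63.] [-0.26  0.52  1.7  -0.    0.92 -0.15]
(8, 3) [582. -82.  91.] [-0.17  0.49  1.68 -0.17  0.97  0.04]
(15, 3) [582. -77. 113.] [-0.08  0.48  1.65 -0.31  1.04  0.19]
(15, 3, 90) [ 572. -164.  136.] [-0.23  0.45  1.65 -0.3   1.04  0.04]
(15, 3, 170) [ 564. -241.  157.] [-0.36  0.43  1.62 -0.29  1.05 -0.11]
(15, 3, 170, 110) [ 564. -241.  267.] [-0.36  0.32  1.49 -0.27  1.28 -0.18]
[-0.2  0.8  0.6]
23.888910650204856 39.99962568283081 [-0.6  0.1  0.7]
(0, 3) [ 0.1  0.  -1.9] 23.42638479397249
(3, 3) [ 0.5 -0.2 -0.4] 23.598626574966815
(6, 3) [ 0.2 -0.1 -1. ] 23.612586769530576
(9, 3) [-0.4 -0.8 -0.1] 23.765311974700253
(12, 3) [ 0.  -1.  -2.2] 23.470440110795742
(15, 3) [-0.7 -0.2 -1.4] 23.592983717758315
15.775
```

View pics/tilt.png

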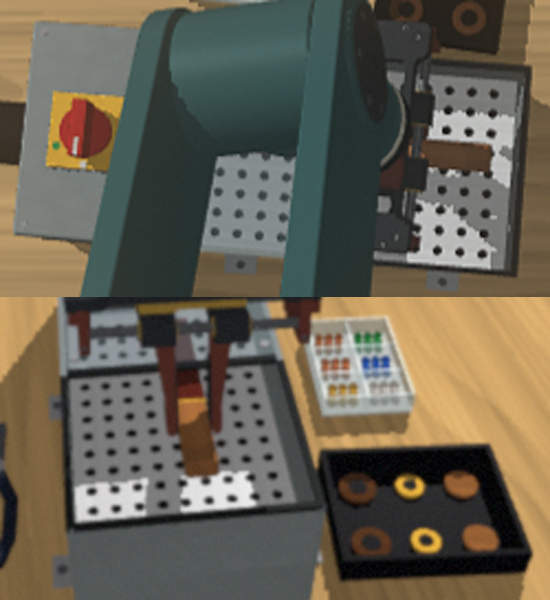

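The stick is held at a tilt, with its handle end at about side pixel (321,277). Forces are near zero. I'll check the prediction against that pixel, then draw in steps with a force stop.

```bash
python3 - <<'E'
from h import *
from station import ctrl
c=ctrl.capture("side"); f=np.radians(15)
for z in(0,14):
  for deg in (12,15,18):
    X=P+[0,0,3]+Ro.from_rotvec(-np.radians(deg)*ax).apply(np.array([*(-250*u),z]));v=c["mtx"]@(c["R"]@X+c["t"]);print(z,deg,(v/v[2])[:2].round(1),X.round(0))
for dr in range(15,171,15):
    ctrl.move_straight(*pose(15,3,dr),feed=60); F=ctrl.current_force(); print(dr,F.round(1),round(float(ctrl.current_grip_width()),1))
    if np.linalg.norm(F)>8: print("STOP");break
ims=[ctrl.capture(n)["frame"][:,:,::-1] for n in("top","side")]
a=cv2.resize(ims[0][175:310,220:500],None,fx=2,fy=2,interpolation=2);b=cv2.resize(ims[1][180:340,200:480],None,fx=2,fy=2,interpolation=2)
cv2.imwrite("pics/draw.png",np.vstack([a,b])[:600]); print(ctrl.current_clock())
E
```

```text
0 12 [322.  288.6] [ 574. -147.  115.]
0 15 [321.9 281.7] [ 575. -144.  128.]
0 18 [321.8 274.4] [ 575. -141.  140.]
14 12 [321.9 281.3] [ 575. -144.  129.]
14 15 [321.8 274. ] [ 575. -141.  141.]
14 18 [321.7 266.3] [ 575. -136.  154.]
15 [-0.3  0.1 -1.5] 23.8
30 [ 0.3  1.1 -0.8] 23.7
45 [-1.   0.2 -0.3] 23.7
60 [-0.1 -0.2 -0.6] 23.6
75 [-0.7  0.6 -1.9] 23.5
90 [-0.2  0.1 -1. ] 24.0
105 [-0.2 -0.4 -0.4] 24.0
120 [ 0.2 -0.1 -0.3] 24.1
135 [-0.8  0.5 -1. ] 23.5
150 [-0.2  0.9 -0.7] 24.0
165 [ 0.1  0.2 -0.5] 23.8
20.425
```

View pics/draw.png

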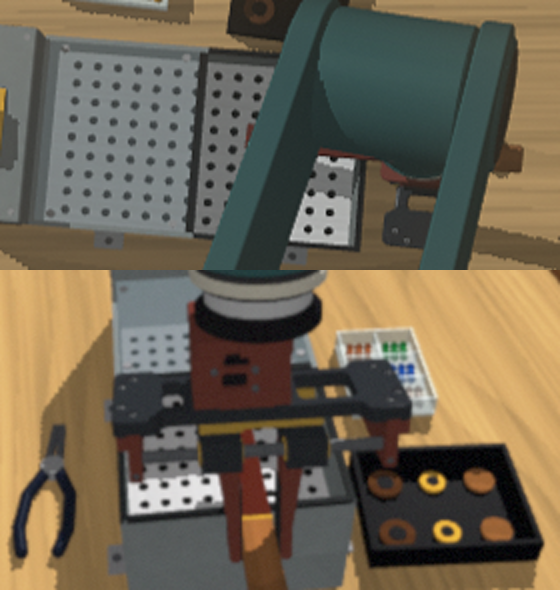

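The tip (top crop x≈247) is clear of the shield's trim (x≈198), and no forces showed while drawing. Next: raise, bring it over the box and check.

```bash
python3 - <<'E'
from h import *
from station import ctrl
ctrl.move_straight(*pose(15,3,165,150),feed=100)
p,o=pose(15,3,165,150); ctrl.move_straight(p+[*(100*u),0],feed=100); ctrl.dwell(.7)
print(ctrl.current_clock(),ctrl.current_force().round(1),ctrl.current_grip_width(),ctrl.current_gripper_force(),ctrl.current_eef_pos())
ims=[ctrl.capture(n)["frame"][:,:,::-1] for n in("top","side")]
a=cv2.resize(ims[0][110:320,140:500],None,fx=1.4,fy=1.4);b=cv2.resize(ims[1][120:340,120:480],None,fx=1.4,fy=1.4)
cv2.imwrite("pics/end.png",np.vstack([a,b])[:600])
E
```

```text
23.925 [ 0.1 -0.5 -1.1] 23.667185661134276 39.99898552894592 [ 575.51173754 -136.32149431  305.46467901]
```

View pics/end.png

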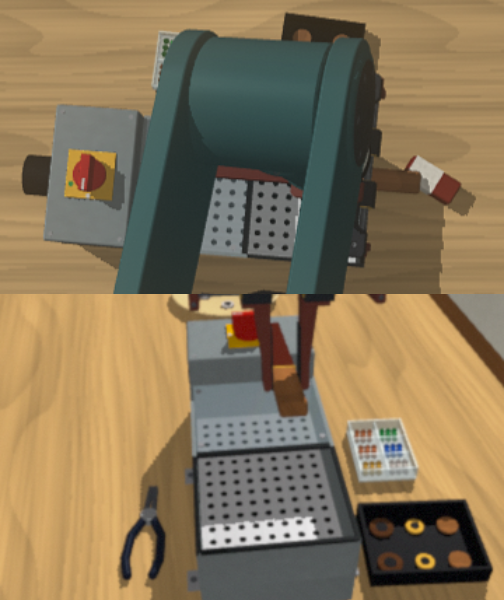

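The stick is held high above the empty box (handle at about (290,400) in the side half). The switch is off and the bystanders are where they were.

```bash
python3 -c "
from station import ctrl
print(ctrl.finish_job())"
```

```text
the job is handed in; nothing more can be done
None
```

The job is handed in: the switch is off, and the emery stick was drawn out at a slant with no contact force showing and is held still, its lowest point about 13 cm above the shield by calculation, with nothing around the box moved (about 24 of the 58 s used).

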